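# Change the sensor behind the cold packs

### The arm

A 7-joint arm with a two-finger parallel gripper is mounted at the origin on the work surface. World frame = base frame: x ahead of the robot, y to its left, z up, the work surface at z = 0. Lengths are in mm, angles in degrees, forces in N, time in s.
With the tool pointing down it reaches from about 350 to 900 mm from the base axis. Payload 8.1 kg.
Tool frame: the origin (TCP) lies at the centre of the arm's flange, where the gripper is bolted on; the fingertips stand 178 mm ahead of it and the grasp point (between the pads) lies 159 mm ahead of it; z points along the fingers, y is the direction in which the jaws open and shut (so a half turn about z gives the same grasp; the last joint's range is limited). The gripper opens to 92 mm and grips with 3 to 60 N. Pads are 19 mm wide; open, the fingers measure 130 mm over their backs; the gripper's body (75 mm by 190 mm) begins 47 mm behind the grasp point.
Start: joints at [60.126, 24.895, 1.432, 90.138, -0.665, 64.973, -4.303], TCP at [254.143, -571.003, 404.742] pointing down, gripper open.
Joint ranges: [-149.89, 149.89], [-25.12, 119.58], [-72.63, 75.52], [4.76, 147.25], [-75.54, 255.54], [6.69, 114.76], [-157.13, 157.13]. Speed limits (degrees/s): [127.2, 127.2, 172.46, 172.46, 180, 180, 180].

### API

Orientations are given as [roll, pitch, yaw] about the fixed x, y, z axes, in that order (R = Rz(yaw) Ry(pitch) Rx(roll)).
In Python, from plant import bot gives the robot as it stands.
- The arm moves only by the shell command python3 -m crank 'ROWS'. ROWS is JSON, a list of rows, each a list of 5 numbers: the shift along the world's x, y, z in units of 25 mm (1.0 is 25 mm), then the turn about the world's z in rad, then the closure, from -1 (fully open) to 1 (shut). In form: [[dx, dy, dz, turn, jaw], ...]. A call has 1 to 20 rows; each row shifts and turns the commanded pose from where the row before left it; what a row does not reach is not made up. A row lasts 1/12 s, in which the tool goes at most 41.7 mm and 7.16 degrees, less where a joint would pass 70% of its speed; a pose out of reach is approached as far as the arm can. A call is refused whole if a number of a shift passes 1 or a number of a turn 0.125, either way. A call with a gripper value outside its range is refused whole. The fingers move at their own pace and stop on an object; the grip force is fixed at half the most. Time passes only in rows, so rows that do not move let the fingers close. It gives the time, the measured TCP pose, the force and the opening at its end, in the units of the state.
- bot.read_state(): the state, without advancing time (a new reading comes with each control period).
- bot.read_camera(name): name is "side" or "top" or "wrist"; returns (picture, depth): 480x640x3 uint8, red, green, blue; 480x640 float32, mm along the optical axis (not along the pixel's ray), 0 where there is no reading.
- bot.camera_params(name): a dict with "fx", "fy", "cx", "cy" (pixels), "distortion" ([k1, k2, p1, p2, k3] as OpenCV has them; the pictures are not rectified), "R" (3x3) and "t" (3): a world point X has camera coordinates R X + t. Camera axes: x right, y down, z forward; pixel columns grow to the right and rows downward; lengths in mm; the calibration is good to about 2 mm. A picture is of the moment at which its call begins: read the wrist's pose just before it. camera_params takes no time and is no camera call; for the wrist camera it gives the pose at the moment of the call.
- bot.hand_in(): hands the job in, once; it reports no verdict.
Trained networks look in the newest picture that a camera, given by its name, has taken for a name from the list of things; names that differ only in an ending like _2 or _b are one class to them, and where a whole thing is asked for, a point or a joint stands for the part that bears it (a point fixed in the world has none). Each returns a list of dicts, best first, with "p" (0 to 1); they miss things now and then, are a little off and sometimes report something else, mostly with a low value. They report only what shows in the picture. A call takes as long as a camera call. They do not tell look-alikes from the thing itself.
- bot.recognise(name, camera): "bbox" ([centre column, centre row, width, height] in pixels, round what is visible of it).
- bot.trace(name, camera): "pixels" (480x640 bool, what is visible of it) and "bbox" ([centre column, centre row, width, height] in pixels, round what is visible of it).
The state is a dict: "t": time; "joints": joint angles; "dq": joint speeds; "joint_efforts": joint torques, N m; "position": TCP position; "tcp_rot": TCP orientation; "contact_force": force on the tool from outside, world axes, zero at the start; "torque": the same for the moment, N m; "grip_width": finger opening in mm.
Only numpy, scipy, OpenCV 4.12 (cv2) and the standard library are available. Lean on these libraries where they do the work, as an engineer would, in place of code of your own. Each camera call takes 0.05 s, during which the arm holds its last target.

### The job

Change the sensor in the white foam chamber. Stand both cold packs, upright, on the grey felt mat; then take out the black sensor that was behind them and lay it on the yellow pad, put the orange sensor from the black pad in its place in the chamber, and last put each cold pack back upright exactly where it stood before. Drop nothing: set everything down gently, the delicate sensors flat, centred and square on their places; never tip a pack over, and leave the glass jar and the screwdriver alone.

Things in the scene. Friction and masses are not known exactly. Their poses are not given: they have to be found in the camera images.
- bay (a point): Sensor's place in the fixed open white foam chamber (outer 196 x 240, 75 mm high; walls 25, floor 15 mm thick). Point: centre of the flush grey-blue sheet (50 x 112 mm) on its floor, 15 mm above the table. +x: away from the packs to the back wall, inner face 52 mm off; y: along the sensor lying there; z up. Front wall's inner face at x = -94 mm, end walls' at y = +-95 mm.
- pack_blue_mid (a point): Blue cold pack: rigid closed plastic brick standing upright, 34 mm thick (its x), 70 wide (y), 110 high (z), about 0.3 kg, low white cap on top. Point: its centre, 55 mm above its underside. Starts on the chamber's floor beside the green one, about x -49, y +-42 mm from the sensor's place, some 12 mm in front of the sensor. Easily gripped across its thickness near the top, above the walls.
- pack_green_mid (a point): Green cold pack, like the blue one: 34 (its x) x 70 (y) x 110 mm (z), about 0.3 kg. Point: its centre, 55 mm above its underside. Starts beside the blue one; which of them is on which side varies. Both face the sensor with their 70 mm wide side.
- sensor_black_mid (a point): Black sensor, the one to take out: an oblong housing 40 mm wide (its x), 100 mm long (its y), 36 mm high (z), about 0.18 kg, with aluminium end plates and a steel socket that stands out 8 mm from its +y end. The point is its centre, 18 mm above its underside. Starts lying in the chamber on its place, behind the two packs.
- sensor_orange_mid (a point): Orange sensor, the one to put in: same shape and size as the black one (40 x 100 x 36 mm, centre 18 mm above its underside, long along its y). Starts lying on the black pad. Either end may point either way.
- mat: Grey felt mat for the cold packs, fixed, 130 mm (x) x 150 mm (y), 4 mm thick. Origin at the centre of its underside, on the table. There is room for both packs standing side by side, for example at y = +40 and -40 mm with their 70 mm side along the mat's x.
- pad_done: Yellow pad for the sensor that was taken out, fixed, 130 mm (x) x 80 mm (y), 4 mm thick, empty at the start. Origin at the centre of its underside, on the table. The sensor is to lie with its length along the pad's length (x).
- pad_next: Black rubber pad on which the orange sensor waits, fixed, 130 mm (x) x 80 mm (y), 4 mm thick. Origin at the centre of its underside, on the table.
- jar: Bystander: closed amber glass jar with a grey cap, 56 mm across, 75 mm high, standing on the table. Origin at the centre of its underside.
- screwdriver: Bystander: red-handled brass screwdriver lying on the table to the right of the work, 200 mm long along its x. Origin at the middle of its length, on the table.
Mind the look-alikes: they are no part of the job. Of the things like the part that bears pack_blue_mid, leave any that is pink or red; of the rest the smaller one is meant.

How it is judged (in metres and radians):
On the way, in this order (a step that is already met when the one before it is completed fails the run):
1. both cold packs stand upright on the grey mat (x of pack_blue_mid in the frame of mat between -0.055 and 0.055 m and y of pack_blue_mid in the frame of mat between -0.065 and 0.065 m and height (world z) of pack_blue_mid between 0.052 and 0.067 m and angle between each of pack_blue_mid, pack_green_mid's own z axis and vertical below 0.12 rad and x of pack_green_mid in the frame of mat between -0.055 and 0.055 m and y of pack_green_mid in the frame of mat between -0.065 and 0.065 m and height (world z) of pack_green_mid between 0.052 and 0.067 m), for 0.2 s.
2. the black sensor lies on the yellow pad (horizontal distance between sensor_black_mid and pad_done below 0.015 m and height (world z) of sensor_black_mid between 0.014 and 0.03 m and angle between sensor_black_mid's own z axis and vertical below 0.12 rad and angle between the y axis of sensor_black_mid and the x axis of pad_done, either way round below 0.2 rad), for 0.2 s.
3. the orange sensor lies in the chamber on the sensor's place, both packs still on the mat (all of step 1 and horizontal distance between sensor_orange_mid and bay below 0.012 m and height (world z) of sensor_orange_mid between 0.025 and 0.041 m and angle between sensor_orange_mid's own z axis and vertical below 0.12 rad and angle between the y axis of sensor_orange_mid and the y axis of bay, either way round below 0.2 rad), for 0.2 s.
At the end, for the whole second after the job is handed in: Black sensor flat on the yellow pad, centred within 15 mm; orange sensor flat in its place in the chamber within 12 mm; each pack upright in the chamber within 15 mm of where it stood; all square within 0.2 rad, released and at rest (all of step 2 and horizontal distance between sensor_orange_mid and bay below 0.012 m and height (world z) of sensor_orange_mid between 0.025 and 0.041 m and angle between each of sensor_orange_mid, pack_blue_mid, pack_green_mid's own z axis and vertical below 0.12 rad and angle between the y axis of sensor_orange_mid and the y axis of bay, either way round below 0.2 rad and distance of each of pack_blue_mid, pack_green_mid from where it was at the start of the episode below 0.015 m and angle between the x axis of each of pack_blue_mid, pack_green_mid and the x axis of bay, either way round below 0.2 rad and linear speed of each of pack_blue, pack_green, sensor_black, sensor_orange below 0.02 m/s and angular speed of each of pack_blue, pack_green, sensor_black, sensor_orange below 0.2 rad/s); the robot touches nothing.
It fails at once if a sensor or a cold pack is dropped (falls freely at over 0.5 m/s, as after more than about 13 mm) ((linear speed of pack_blue above 0.5 m/s and contact force between the fingers and pack_blue below 0.05 N) or (linear speed of pack_green above 0.5 m/s and contact force between the fingers and pack_green below 0.05 N) or (linear speed of sensor_black above 0.5 m/s and contact force between the fingers and sensor_black below 0.05 N) or (linear speed of sensor_orange above 0.5 m/s and contact force between the fingers and sensor_orange below 0.05 N)).
It fails at once if a sensor is rammed against its place (more than 60 N) (contact force between any of sensor_black, sensor_orange and chamber above 60 N or contact force between any of sensor_black, sensor_orange and pad_done above 60 N or contact force between any of sensor_black, sensor_orange and pad_next above 60 N).
It fails at once if a cold pack is tipped over (angle between any of pack_blue_mid, pack_green_mid's own z axis and vertical above 0.6 rad).
It fails at once if the jar or the screwdriver is moved by more than 30 mm (distance of any of jar, screwdriver from where it was at the start of the episode above 0.03 m).
It also fails if it takes over 128 s, if anything falls off the work surface, if the arm or the gripper's body presses on something with over 40 N, if the wrist force passes 120 N, or if a joint passes its speed limit or range.

## Working session

There is one attempt and no reset: what is moved stays moved. The work goes in short steps, Python scripts to look and compute and a shell command to move; the robot and the scene stay as the last step left them, time stands still between calls to the robot, and variables do not carry over. Pictures are saved under pics/ and viewed, and the job is handed in when it is done.

```bash
ls; mkdir -p pics; python3 - <<'E'
from plant import bot
import cv2
s=bot.read_state(); print({k:s[k] for k in ('t','position','tcp_rot','contact_force','grip_width')})
for n in ('side','top','wrist'):
    im,d=bot.read_camera(n); cv2.imwrite(f'pics/{n}0.png',im[:,:,::-1])
    p=bot.camera_params(n); print(n,p)
E
```

```text
pics
{'t': 0.0, 'position': array([ 254.04685997, -570.78744981,  403.93371456]), 'tcp_rot': array([-1.79906839e+02,  7.86516409e-03,  2.39910865e+01]), 'contact_force': array([ 0.34046452, -1.33612264, -0.336182  ]), 'grip_width': 91.63066428987706}
side {'fx': 507.56875604237376, 'fy': 507.56875604237376, 'cx': 324.0717272123528, 'cy': 246.17766882687712, 'distortion': array([-0.09846769,  0.        ,  0.        ,  0.        ,  0.        ]), 'R': array([[-0.66370253, -0.74794064, -0.00915145],
       [-0.5762433 ,  0.51906694, -0.631279  ],
       [ 0.47690943, -0.413708  , -0.77550182]]), 't': array([293.09801894, 275.98594596, 998.79214385])}
top {'fx': 442.9331171306637, 'fy': 442.9331171306637, 'cx': 325.974232001103, 'cy': 234.51389431308704, 'distortion': array([-0.11061581,  0.        ,  0.        ,  0.        ,  0.        ]), 'R': array([[ 0.0037924 , -0.99992901,  0.01129581],
       [-0.98137746, -0.00589098, -0.1919989 ],
       [ 0.19205181, -0.01035732, -0.98133013]]), 't': array([  9.56675797, 427.89218415, 997.036783  ])}
wrist {'fx': 352.53112333615644, 'fy': 352.53112333615644, 'cx': 322.58877411885163, 'cy': 243.5927668416847, 'distortion': array([0.01776265, 0.        , 0.        , 0.        , 0.        ]), 'R': array([[ 4.07111237e-01, -9.13378422e-01, -5.47161915e-04],
       [-8.72155865e-01, -3.88915308e-01,  2.96797962e-01],
       [-2.71301654e-01, -1.20352575e-01, -9.54940140e-01]]), 't': array([-625.13693944,  -37.1667919 ,  391.55453103])}
```

View pics/top0.png

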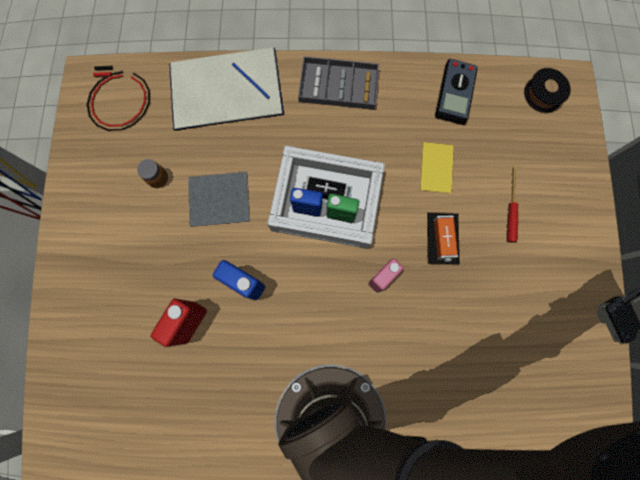

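View pics/side0.png

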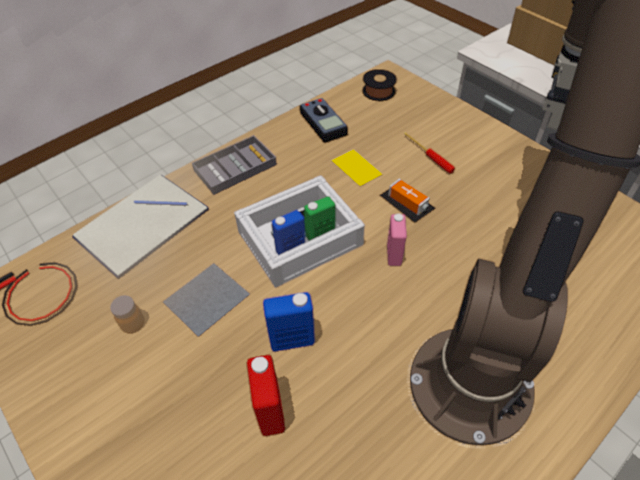

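View pics/wrist0.png

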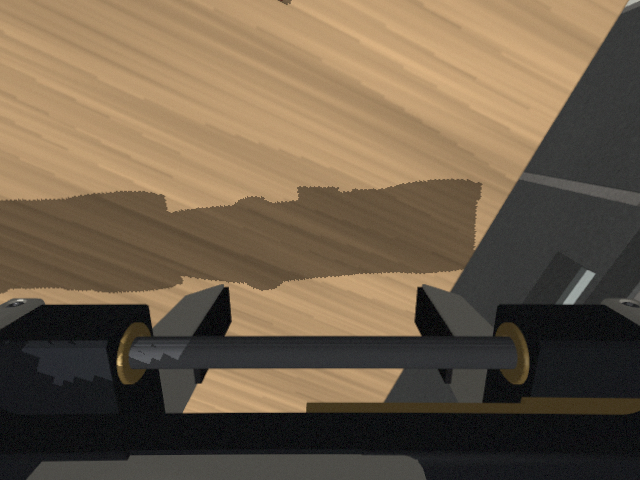

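Top view: chamber at (328,197) with blue pack (306,201) and green pack (342,207), black sensor behind (327,187). The mat is at (219,199), yellow pad (437,167), and orange sensor on its black pad (445,238). Jar is at (152,173), screwdriver (513,210). The look-alikes on the table are the big blue, red and pink packs. Next I measure.

```bash
cat > h.py <<'E'
from plant import bot
import numpy as np, cv2
def cloud(n,d,p):
    """480x640x3 world points"""
    v,u=np.mgrid[0:480,0:640]
    K=np.array([[p['fx'],0,p['cx']],[0,p['fy'],p['cy']],[0,0,1.]])
    xy=cv2.undistortPoints(np.stack([u.ravel(),v.ravel()],1).astype(np.float64)[:,None],K,p['distortion'])[:,0]
    c=np.c_[xy,np.ones(len(xy))]*d.ravel()[:,None]
    w=(c-p['t'])@p['R']
    w[d.ravel()<=0]=np.nan
    return w.reshape(480,640,3)
def snap(n,name=None):
    p=bot.camera_params(n); im,d=bot.read_camera(n)
    if name: cv2.imwrite(f'pics/{name}.png',im[:,:,::-1])
    return im,d,p,cloud(n,d,p)
def rect(P):
    (c,s,a)=cv2.minAreaRect(P[:,:2].astype(np.float32))
    if s[0]<s[1]: s=(s[1],s[0]); a+=90
    a=(a+90)%180-90
    return np.round(c,1),np.round(s,1),round(a,1)
E
python3 - <<'E'
from h import *
for cam in ('top','side'):
    im,d,p,W=snap(cam)
    hsv=cv2.cvtColor(im,cv2.COLOR_RGB2HSV)
    for n in ('pack_blue_mid','pack_green_mid','sensor_black_mid','sensor_orange_mid','mat','pad_done','pad_next','jar','screwdriver'):
        for r in bot.trace(n,cam)[:3]:
            if r['p']<.3: continue
            m=r['pixels']&np.isfinite(W[...,2]); P=W[m]
            if len(P)<10: continue
            zt=np.percentile(P[:,2],95)
            T=P[P[:,2]>zt-8]
            print(cam,n,round(r['p'],2),np.round(r['bbox']),'zmed',round(np.median(P[:,2]),1),'ztop',round(zt,1),'rect top',*rect(T), 'cen',np.round(T.mean(0),1), 'rgb',np.median(im[m],0))
E
```

```text
top pack_blue_mid 0.97 [387. 276.  33.  36.] zmed 108.0 ztop 115.1 rect top [ 329.2 -120.6] [67.2 30.5] -45.6 cen [ 330.3 -121.8  110.2] rgb [180. 115. 136.]
top pack_blue_mid 0.94 [239. 279.  48.  42.] zmed 144.2 ztop 153.6 rect top [313.8 202.7] [87.5 38.1] 62.1 cen [310.8 198.  149.1] rgb [ 45.  78. 159.]
top pack_blue_mid 0.84 [178. 324.  60.  49.] zmed 146.1 ztop 158.1 rect top [221.9 332.6] [89.9 43. ] -27.5 cen [225.7 329.9 153.6] rgb [121.  37.  33.]
top pack_green_mid 0.63 [345. 208.  32.  28.] zmed 121.5 ztop 129.7 rect top [482.  -22.9] [66.5 32.5] 78.6 cen [482.4 -22.2 125.2] rgb [ 57. 115.  69.]
top sensor_black_mid 0.85 [326. 187.  47.  25.] zmed 49.8 ztop 55.0 rect top [529.9  14.7] [97.5 63. ] 78.6 cen [541.4  13.5  53.8] rgb [27. 32. 34.]
top sensor_orange_mid 0.72 [447. 239.  24.  52.] zmed 38.3 ztop 41.8 rect top [ 426.6 -276.3] [102.1  40.1] 3.2 cen [ 425.9 -275.4   38.9] rgb [186.  97.  46.]
top mat 0.63 [220. 198.  58.  54.] zmed 3.1 ztop 6.3 rect top [526.4 279.6] [150.4 131.7] -84.3 cen [524.7 278.6   3.2] rgb [91. 96. 98.]
top pad_done 0.59 [438. 169.  28.  4
[... 1671 characters left out ...]
 zmed 4.6 ztop 7.5 rect top [527.9 279.2] [151.6 136.7] -84.4 cen [524.2 281.4   4.5] rgb [125. 124. 125.]
side pad_done 0.79 [357. 166.  47.  38.] zmed 4.6 ztop 7.9 rect top [ 612.  -268.4] [131.8  79.4] -8.1 cen [ 611.7 -268.8    4.6] rgb [215. 191.   0.]
side pad_next 0.78 [408. 206.  53.  34.] zmed 4.2 ztop 7.6 rect top [ 430.1 -276. ] [132.8  81.5] -1.0 cen [ 415.5 -255.5    4.3] rgb [38. 36. 36.]
side jar 0.77 [126. 314.  36.  37.] zmed 57.9 ztop 77.0 rect top [578.4 438. ] [48.2 46.5] 43.7 cen [577.6 437.9  74.8] rgb [128.  97.  73.]
side screwdriver 0.69 [430. 154.  48.  42.] zmed 20.5 ztop 28.3 rect top [ 468.6 -452.7] [98.9 25.8] -8.5 cen [ 470.9 -450.2   25. ] rgb [175.  23.  16.]
```

```bash
python3 -m crank '[[0.5,1,0,0.06,-1],[0.5,1,0,0.06,-1],[0.5,1,0,0.06,-1],[0.5,1,0,0.06,-1],[0.5,1,0,0.06,-1],[0.5,1,0,0.06,-1],[0.5,1,0,0.06,-1],[0.5,1,0,0.06,-1],[0.5,1,0,0.06,-1],[0.5,1,0,0.06,-1],[0.5,1,0,0.06,-1],[0.5,1,0,0.06,-1],[0.4,1,0,0.06,-1],[0.4,1,0,0.06,-1],[0.4,1,0,0.06,-1],[0.4,1,0,0.06,-1],[0,1,0,0,-1],[0,1,0,0,-1],[0,1,0,0,-1],[0,1,0,0,-1]]'; python3 -c "
from plant import bot
s=bot.read_state();print(s['joints'],s['position'],s['tcp_rot'])"
```

```text
t: 2.82
position: [444.0, -69.8, 404.9]
tcp_rot: [180.0, 0.0, 79.0]
contact_force: [0.0, 0.2, -0.7]
grip_width: 91.8
[ 24.19456994  10.5905751  -25.33123314 111.71916888   5.28967879
  58.76960474 -14.51577599] [444.01736125 -69.82323072 404.91040793] [1.79970788e+02 5.49153878e-03 7.89884147e+01]
```

```bash
python3 - <<'E'
from h import *
# chamber rim refine from both cams
allR=[]
for cam in ('side','top'):
    im,d,p,W=snap(cam)
    m=np.isfinite(W[...,2])&(W[...,2]>66)&(W[...,2]<84)&(im.min(2)>90)&(im.max(2).astype(int)-im.min(2)<45)
    m&=(abs(W[...,0]-520)<170)&(abs(W[...,1]-10)<180)
    n,l,st,c=cv2.connectedComponentsWithStats(m.astype(np.uint8))
    P=W[m]; print(cam,len(P),rect(P),np.median(P[:,2]))
    k=1+np.argmax(st[1:,4]); P=W[l==k]; print(rect(P),len(P))
E
```

```text
side 3037 (array([519.6,  10.9]), array([243., 203.]), 79.3) 74.77114676589093
(array([519.6,  10.9]), array([243., 203.]), 79.3) 3036
top 2260 (array([526.5,  44. ]), array([198.8, 172.7]), -10.2) 74.12605011835737
(array([526.5,  44. ]), array([198.8, 172.7]), -10.2) 2258
```

```bash
python3 -m crank '[[0.5,1,0,0,-1],[0.5,1,0,0,-1],[0.5,1,0,0,-1],[0,0,0,0,-1],[0,0,0,0,-1]]'; python3 - <<'E'
from h import *
im,d,p,W=snap('wrist','w1')
print(-p['R'].T@p['t'])
E
```

```text
t: 3.33
position: [482.1, 4.8, 404.7]
tcp_rot: [180.0, -0.0, 79.1]
contact_force: [-0.7, -0.3, -0.4]
grip_width: 91.8
[498.00023484  83.61108536 385.21297763]
```

View pics/w1.png

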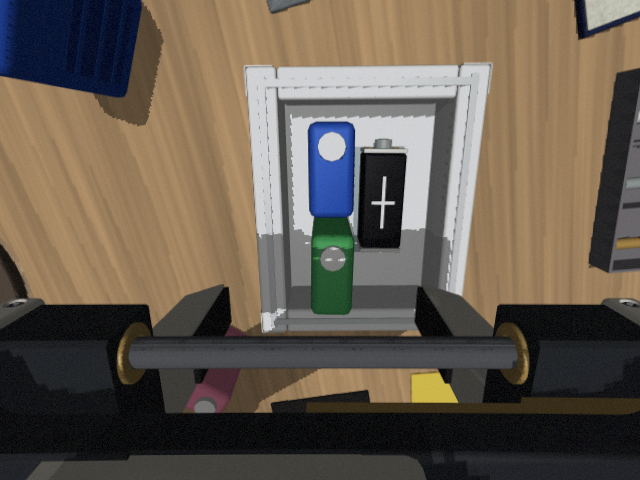

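Wrist view: blue pack at (331,170), green at (332,268) and black sensor at (382,197), its steel socket pointing up in the picture (world +y). I measure each from this cloud.

```bash
python3 - <<'E'
from h import *
im,d,p,W=snap('wrist')
hsv=cv2.cvtColor(im,cv2.COLOR_RGB2HSV)
v,u=np.mgrid[0:480,0:640]
box=(u>260)&(u<480)&(v>70)&(v<325)&np.isfinite(W[...,2])
Z=W[...,2]
for n,m in (('blue',box&(Z>112)&(v<219)&(u<375)),('green',box&(Z>112)&(v>=219)&(u<375)),('black',box&(Z>46)&(Z<58)&(u>350)&(u<412)&(v>140)),('rim',(Z>68)&(Z<82)&(u>235)&(u<500)&(v>55)&(v<335)&(im.min(2)>60)&((u<300)|(u>415)|(v<105)))):
    P=W[m]; 
    if len(P)==0: print(n,'none');continue
    print(n,len(P),rect(P),np.percentile(P[:,2],[5,50,95]).round(1),np.median(P,0).round(1))
# floor front/back walls: line across chamber at mid
a=np.radians(-10.9);ex=np.array([np.cos(a),np.sin(a)]);ey=np.array([-ex[1],ex[0]])
F=W[box&(Z>10)&(Z<20)]
q=F[:,:2]@np.c_[ex,ey]; print('floor range',np.percentile(q,[0.5,99.5],axis=0).round(1))
E
```

```text
blue 4315 (array([499.2,  57. ]), array([68.9, 34.1]), 79.1) [121.4 125.2 131.8] [499.4  59.5 125.2]
green 3432 (array([484.9, -24. ]), array([69.4, 34. ]), 78.2) [120.3 125.2 131.7] [485.5 -20.2 125.2]
black 4657 (array([542.3, -13.8]), array([151.5,  62.3]), 78.6) [49.4 51.4 52.9] [541.9  12.4  51.4]
rim 21395 (array([521.6,  10.5]), array([241.8, 197.8]), 79.6) [73.1 75.6 77.3] [530.5  77.1  75.6]
floor range [[436.8  13.5]
 [583.5 203.7]]
```

```bash
python3 -m crank '[[0.23,0.7,0,0,-1],[0.23,0.7,0,0,-1],[0.22,0.69,0,0,-1],[0,0,-0.8,0,-1],[0,0,-0.8,0,-1],[0,0,-0.8,0,-1],[0,0,-0.8,0,-1],[0,0,-0.8,0,-1],[0,0,-0.7,0,-1],[0,0,-0.5,0,-1],[0,0,-0.43,0,-1],[0,0,0,0,-1],[0,0,0,0,-1],[0,0,0,0,-1]]'
```

```text
t: 4.6
position: [499.0, 55.9, 264.7]
tcp_rot: [179.9, -0.0, 79.0]
contact_force: [0.8, 0.4, -0.0]
grip_width: 91.7
```

```bash
python3 -m crank '[[0,0,0,0,0],[0,0,0,0,0.2],[0,0,0,0,0.4],[0,0,0,0,1],[0,0,0,0,1],[0,0,0,0,1],[0,0,0,0,1],[0,0,0,0,1],[0,0,0,0,1],[0,0,0,0,1]]'
```

```text
t: 5.43
position: [498.6, 56.2, 263.9]
tcp_rot: [-180.0, 0.0, 79.0]
contact_force: [-0.3, -0.4, -0.4]
grip_width: 34.2
```

```bash
python3 -m crank '[[0,0,0.2,0,1],[0,0,0.4,0,1],[0,0,0.6,0,1],[0,0,0.7,0,1],[0,0,0.7,0,1],[0,0,0.7,0,1],[0,0,0.7,0,1],[0,0,0.4,0,1],[0,0,0,0,1],[0,0,0,0,1]]'; python3 - <<'E'
from h import *
im,d,p,W=snap('wrist','w2')
im,d,p,W=snap('side','s2')
E
```

```text
t: 6.27
position: [498.5, 56.2, 374.2]
tcp_rot: [180.0, -0.0, 79.0]
contact_force: [0.9, -0.5, -4.1]
grip_width: 33.8
```

View pics/s2.png

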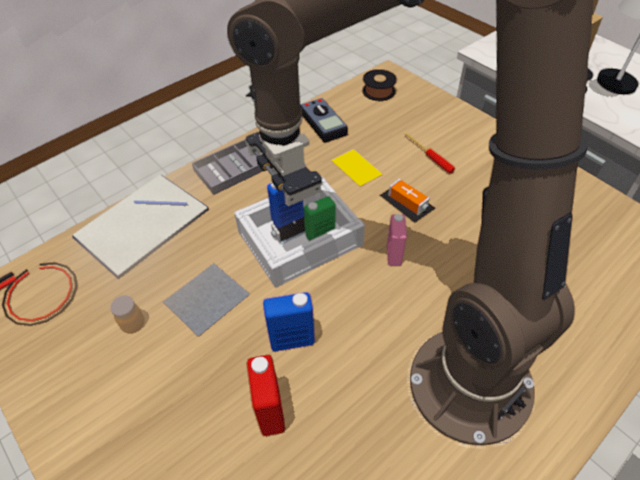

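```bash
python3 -m crank '[[0.08,0.4,0,0.024,1],[0.08,0.8,0,0.024,1],[0.08,1,0,0.024,1],[0.08,1,0,0.024,1],[0.08,1,0,0.024,1],[0.08,1,0,0.024,1],[0.08,1,0,0.024,1],[0.08,1,0,0.024,1],[0.08,1,0,0.024,1],[0.08,1,0,0.024,1],[0.08,0.8,0,0.024,1],[0.08,0.56,0,0.024,1],[0,0,0,0,1],[0,0,0,0,1]]';  python3 -m crank '[[0,0,-0.4,0,1],[0,0,-0.7,0,1],[0,0,-0.7,0,1],[0,0,-0.7,0,1],[0,0,-0.7,0,1],[0,0,-0.6,0,1],[0,0,-0.4,0,1],[0,0,-0.2,0,1],[0,0,-0.1,0,1],[0,0,-0.1,0,1],[0,0,-0.1,0,1],[0,0,-0.08,0,1],[0,0,0,0,1],[0,0,0,0,1]]'
```

```text
t: 7.53
position: [522.3, 321.0, 373.1]
tcp_rot: [-179.9, 0.0, 95.6]
contact_force: [0.2, -0.5, -3.8]
grip_width: 33.8
t: 8.7
position: [522.7, 320.3, 254.8]
tcp_rot: [180.0, -0.0, 95.5]
contact_force: [0.0, -0.5, -3.6]
grip_width: 33.7
```

```bash
python3 -m crank '[[0,0,-0.03,0,1],[0,0,-0.03,0,1],[0,0,0,0,1]]';python3 -m crank '[[0,0,-0.03,0,1],[0,0,0,0,1],[0,0,0,0,1]]'
```

```text
t: 8.95
position: [522.7, 320.3, 253.0]
tcp_rot: [180.0, -0.0, 95.5]
contact_force: [0.4, 0.1, -3.2]
grip_width: 34.2
t: 9.2
position: [522.6, 320.3, 253.0]
tcp_rot: [180.0, 0.0, 95.5]
contact_force: [-1.3, -1.7, 6.1]
grip_width: 33.8
```

```bash
python3 -m crank '[[0,0,0,0,0.3],[0,0,0,0,0.1],[0,0,0,0,-0.1],[0,0,0,0,-0.4],[0,0,0,0,-1],[0,0,0,0,-1],[0,0,0,0,-1],[0,0,0,0,-1]]';python3 -m crank '[[0,0,0.3,0,-1],[0,0,0.7,0,-1],[0,0,1,0,-1],[0,0,1,0,-1],[0,0,1,0,-1],[0,0,1,0,-1],[0,0,0.6,0,-1],[0,0,0,0,-1]]'; python3 - <<'E'
from h import *
im,d,p,W=snap('side','s3')
E
```

```text
t: 9.87
position: [522.7, 320.3, 252.2]
tcp_rot: [180.0, -0.0, 95.5]
contact_force: [1.1, -0.9, -0.6]
grip_width: 76.1
t: 10.53
position: [523.0, 321.2, 396.8]
tcp_rot: [179.7, -0.2, 95.5]
contact_force: [0.7, 0.1, -0.2]
grip_width: 91.5
```

View pics/s3.png

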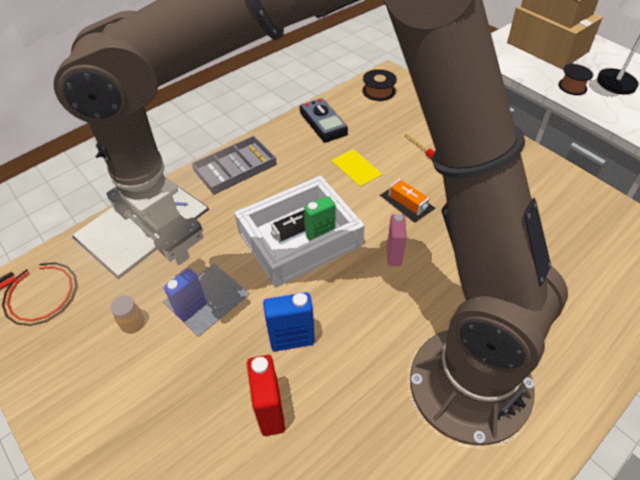

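Blue pack stands upright on the mat at about (184,295). Green is next.

```bash
python3 -m crank '[[-0.1,-0.5,0,-0.018,-1],[-0.1,-0.9,0,-0.018,-1],[-0.1,-0.9,0,-0.018,-1],[-0.1,-0.9,0,-0.018,-1],[-0.1,-0.9,0,-0.018,-1],[-0.1,-0.9,0,-0.018,-1],[-0.1,-0.9,0,-0.018,-1],[-0.1,-0.9,0,-0.018,-1],[-0.1,-0.9,0,-0.018,-1],[-0.1,-0.9,0,-0.018,-1],[-0.1,-0.9,0,-0.018,-1],[-0.1,-0.9,0,-0.018,-1],[-0.1,-0.9,0,-0.018,-1],[-0.1,-0.9,0,-0.018,-1],[-0.11,-0.9,0,-0.018,-1],[0,-0.67,0,-0.018,-1],[0,0,0,0,-1],[0,0,0,0,-1]]'; python3 - <<'E'
from h import *
im,d,p,W=snap('wrist','w3')
E
```

```text
t: 12.08
position: [484.0, -25.5, 391.3]
tcp_rot: [-179.9, 0.0, 78.8]
contact_force: [-0.4, 0.2, -0.4]
grip_width: 91.6
```

View pics/w3.png

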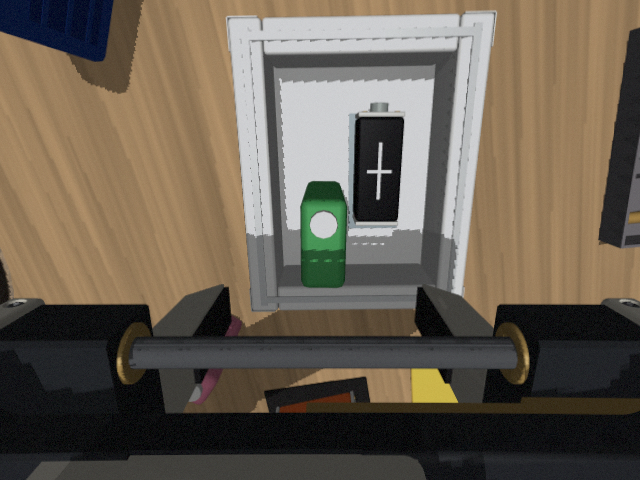

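```bash
python3 - <<'E'
from h import *
im,d,p,W=snap('wrist')
v,u=np.mgrid[0:480,0:640]
Z=W[...,2]
for n,m in (('green',(Z>118)&(Z<128)&(u>290)&(u<350)&(v>170)&(v<292)),('black',(Z>46)&(Z<56)&(u>347)&(u<412)&(v>108)&(v<228))):
    P=W[m]; print(n,len(P),rect(P),np.percentile(P[:,2],[5,50,95]).round(1))
E
python3 -m crank '[[0,0,-0.6,0,-1],[0,0,-0.8,0,-1],[0,0,-0.8,0,-1],[0,0,-0.8,0,-1],[0,0,-0.8,0,-1],[0,0,-0.7,0,-1],[0,0,-0.4,0,-1],[0,0,-0.23,0,-1],[0,0,0,0,-1],[0,0,0,0,-1]]'
```

```text
green 3357 (array([485. , -23.9]), array([68.9, 34. ]), 78.7) [120.9 125.  126.4]
black 5033 (array([542.4,  11.2]), array([100.8,  40.1]), 78.8) [49.8 51.4 52.6]
t: 13.02
position: [485.1, -23.6, 264.4]
tcp_rot: [180.0, -0.0, 79.0]
contact_force: [0.6, 0.0, -0.6]
grip_width: 91.7
```

```bash
python3 -m crank '[[0,0,0,0,0],[0,0,0,0,0.2],[0,0,0,0,0.4],[0,0,0,0,1],[0,0,0,0,1],[0,0,0,0,1],[0,0,0,0,1],[0,0,0,0,1],[0,0,0,0,1],[0,0,0,0,1]]'; python3 -m crank '[[0,0,0.2,0,1],[0,0,0.4,0,1],[0,0,0.6,0,1],[0,0,0.7,0,1],[0,0,0.7,0,1],[0,0,0.7,0,1],[0,0,0.7,0,1],[0,0,0.4,0,1],[0,0,0,0,1],[0,0,0,0,1]]'
```

```text
t: 13.85
position: [484.8, -24.0, 263.9]
tcp_rot: [-180.0, 0.0, 79.0]
contact_force: [-0.5, 0.6, 0.2]
grip_width: 33.8
t: 14.68
position: [484.8, -24.0, 374.2]
tcp_rot: [179.9, 0.0, 79.0]
contact_force: [0.1, 0.7, -3.6]
grip_width: 33.9
```

```bash
python3 -m crank '[[0.15,0.5,0,0.024,1],[0.15,0.9,0,0.024,1],[0.15,0.9,0,0.024,1],[0.15,0.9,0,0.024,1],[0.15,0.9,0,0.024,1],[0.15,0.9,0,0.024,1],[0.15,0.9,0,0.024,1],[0.15,0.9,0,0.024,1],[0.15,0.9,0,0.024,1],[0.15,0.9,0,0.024,1],[0.15,0.9,0,0.024,1],[0.15,0.96,0,0.024,1],[0,0,0,0,1],[0,0,0,0,1]]';  python3 -m crank '[[0,0,-0.4,0,1],[0,0,-0.7,0,1],[0,0,-0.7,0,1],[0,0,-0.7,0,1],[0,0,-0.7,0,1],[0,0,-0.6,0,1],[0,0,-0.4,0,1],[0,0,-0.2,0,1],[0,0,-0.1,0,1],[0,0,-0.1,0,1],[0,0,-0.1,0,1],[0,0,-0.08,0,1],[0,0,-0.03,0,1],[0,0,-0.03,0,1],[0,0,-0.03,0,1],[0,0,0,0,1],[0,0,0,0,1]]'
```

```text
t: 15.85
position: [529.1, 239.8, 372.5]
tcp_rot: [-179.9, -0.0, 95.7]
contact_force: [-0.6, -1.0, -3.9]
grip_width: 33.7
t: 17.27
position: [529.9, 237.7, 253.0]
tcp_rot: [180.0, -0.0, 95.5]
contact_force: [-2.9, -1.3, 5.7]
grip_width: 34.0
```

```bash
python3 -m crank '[[0,0,0,0,0.3],[0,0,0,0,0.1],[0,0,0,0,-0.1],[0,0,0,0,-0.4],[0,0,0,0,-1],[0,0,0,0,-1],[0,0,0,0,-1],[0,0,0,0,-1]]';python3 -m crank '[[0,0,0.3,0,-1],[0,0,0.7,0,-1],[0,0,1,0,-1],[0,0,1,0,-1],[0,0,1,0,-1],[0,0,1,0,-1],[0,0,0.6,0,-1],[0,-0.6,0,-0.024,-1],[0,-0.9,0,-0.024,-1],[0,-0.9,0,-0.024,-1],[0,-0.9,0,-0.024,-1],[0,-0.9,0,-0.024,-1],[0,-0.9,0,-0.024,-1],[0,-0.9,0,-0.024,-1],[0,-0.9,0,-0.024,-1],[0,-0.9,0,-0.024,-1],[0,-0.9,0,-0.024,-1],[0,-0.9,0,-0.024,-1],[0,-0.9,0,-0.024,-1]]';python3 -m crank '[[0,-0.5,0,0,-1],[0,0,0,0,-1],[0,0,0,0,-1]]'; python3 - <<'E'
from h import *
im,d,p,W=snap('side','s4')
im,d,p,W=snap('wrist','w4')
v,u=np.mgrid[0:480,0:640]
Z=W[...,2]
for r in bot.trace('sensor_black_mid','wrist'):
    P=W[r['pixels']]; print(r['p'],np.round(r['bbox']),rect(P[(P[:,2]>46)&(P[:,2]<57)]))
E
```

```text
t: 17.93
position: [529.9, 237.5, 252.2]
tcp_rot: [180.0, -0.0, 95.5]
contact_force: [-0.6, -0.6, 0.4]
grip_width: 75.9
t: 19.52
position: [529.2, -26.8, 392.0]
tcp_rot: [-180.0, 0.0, 78.9]
contact_force: [-0.1, 0.2, -0.3]
grip_width: 91.7
t: 19.77
position: [529.5, -38.2, 392.0]
tcp_rot: [-180.0, 0.0, 78.9]
contact_force: [0.2, 0.0, 0.1]
grip_width: 92.1
0.96 [327. 163.  48. 126.] (array([542.7,  11.6]), array([101.1,  39.8]), 79.0)
```

View pics/s4.png

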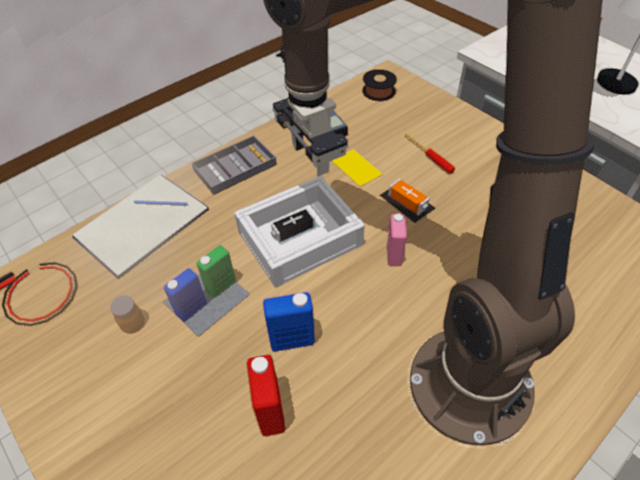

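View pics/w4.png

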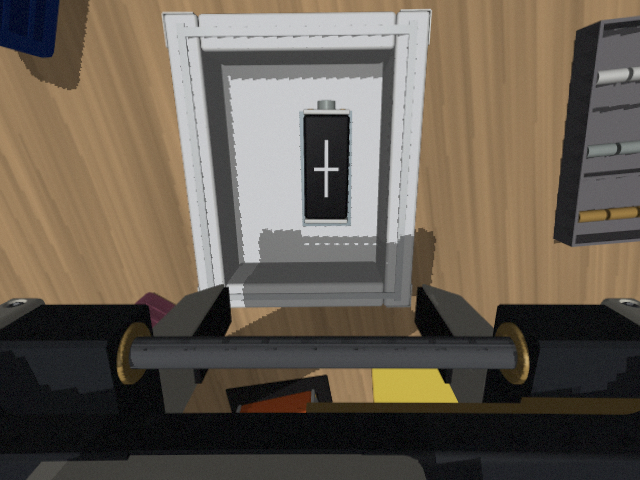

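Both packs stand upright on the mat, at (184,295) and (216,272). The black sensor lies at pixel (327,163), world (542.6, 11.5), yaw 79. Next I narrow the jaws and move over it.

```bash
python3 -m crank '[[0.16,0.66,0,0,-0.2],[0.16,0.65,0,0,-0.2],[0.16,0.65,0,0,-0.2],[0,0,-0.8,0,-0.2],[0,0,-0.8,0,-0.2],[0,0,-0.8,0,-0.2],[0,0,-0.6,0,-0.2],[0,0,0,0,-0.2],[0,0,0,0,-0.2],[0,0,0,0,-0.2]]'
```

```text
t: 20.75
position: [542.2, 12.2, 318.2]
tcp_rot: [179.9, -0.0, 79.1]
contact_force: [0.7, 0.2, 0.7]
grip_width: 55.2
```

```bash
python3 -m crank '[[0,0,-0.4,0,-0.2],[0,0,-0.6,0,-0.2],[0,0,-0.6,0,-0.2],[0,0,-0.6,0,-0.2],[0,0,-0.6,0,-0.2],[0,0,-0.5,0,-0.2],[0,0,-0.4,0,-0.2],[0,0,-0.3,0,-0.2],[0,0,-0.2,0,-0.2],[0,0,-0.2,0,-0.2],[0,0,-0.2,0,-0.2],[0,0,0,0,-0.2],[0,0,0,0,-0.2]]'
```

```text
t: 21.83
position: [541.9, 11.5, 202.3]
tcp_rot: [180.0, -0.0, 79.0]
contact_force: [1.5, -0.9, 0.5]
grip_width: 54.9
```

```bash
python3 -m crank '[[0,0,-0.08,0,-0.2],[0,0,-0.08,0,-0.2],[0,0,0,0,-0.1],[0,0,0,0,0],[0,0,0,0,0.1],[0,0,0,0,0.2],[0,0,0,0,1],[0,0,0,0,1],[0,0,0,0,1],[0,0,0,0,1],[0,0,0,0,1]]'
```

```text
t: 22.75
position: [541.9, 11.5, 198.4]
tcp_rot: [180.0, 0.0, 79.0]
contact_force: [-0.8, -0.4, 1.8]
grip_width: 39.9
```

```bash
python3 -m crank '[[0,0,0.1,0,1],[0,0,0.3,0,1],[0,0,0.6,0,1],[0,0,0.8,0,1],[0,0,0.8,0,1],[0,0,0.8,0,1],[0,0,0.8,0,1],[0,0,0.8,0,1],[0,0,0,0,1],[0,0,0,0,1]]'; python3 -m crank '[[0.18,-0.4,0,-0.06,1],[0.18,-0.7,0,-0.09,1],[0.18,-0.75,0,-0.1,1],[0.18,-0.75,0,-0.1,1],[0.18,-0.75,0,-0.1,1],[0.18,-0.75,0,-0.1,1],[0.18,-0.75,0,-0.1,1],[0.18,-0.75,0,-0.1,1],[0.18,-0.75,0,-0.1,1],[0.18,-0.75,0,-0.1,1],[0.18,-0.75,0,-0.1,1],[0.18,-0.75,0,-0.1,1],[0.18,-0.75,0,-0.1,1],[0.18,-0.75,0,-0.1,1],[0.18,-0.7,0,-0.1,1],[0.13,-0.43,0,-0.058,1],[0,0,0,0,1],[0,0,0,0,1],[0,0,0,0,1]]'
python3 - <<'E'
from h import *
im,d,p,W=snap('wrist','w5')
E
```

```text
t: 23.58
position: [542.0, 11.5, 324.3]
tcp_rot: [179.9, -0.0, 79.0]
contact_force: [0.7, 0.2, -2.6]
grip_width: 39.7
t: 25.17
position: [612.4, -268.0, 322.0]
tcp_rot: [-179.9, 0.1, -7.3]
contact_force: [0.4, -0.2, -2.1]
grip_width: 40.1
```

View pics/w5.png

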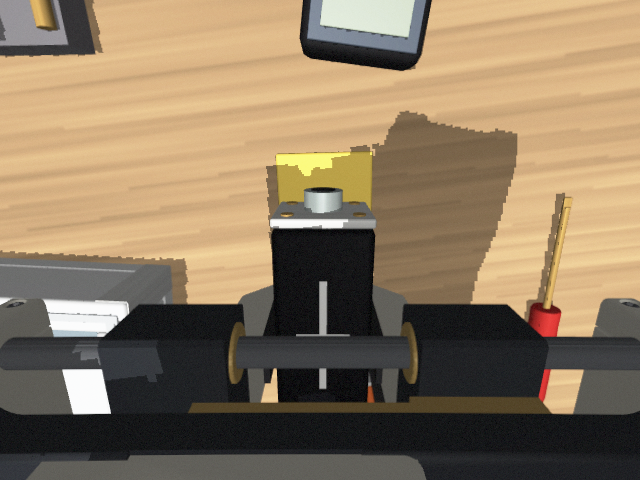

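The black sensor is held level and in line with the yellow pad (edges at columns 277–372). I lower it.

```bash
python3 -m crank '[[0,0,-0.4,0,1],[0,0,-0.7,0,1],[0,0,-0.7,0,1],[0,0,-0.7,0,1],[0,0,-0.7,0,1],[0,0,-0.7,0,1],[0,0,-0.5,0,1],[0,0,-0.4,0,1],[0,0,-0.2,0,1],[0,0,-0.1,0,1],[0,0,-0.1,0,1],[0,0,-0.1,0,1],[0,0,-0.07,0,1],[0,0,0,0,1],[0,0,0,0,1]]'; python3 -m crank '[[0,0,-0.03,0,1],[0,0,-0.03,0,1],[0,0,0,0,1]]'
```

```text
t: 26.47
position: [612.7, -269.3, 189.3]
tcp_rot: [180.0, -0.0, -7.4]
contact_force: [-0.5, -0.3, -1.8]
grip_width: 40.0
t: 26.72
position: [612.6, -269.3, 187.5]
tcp_rot: [180.0, 0.0, -7.4]
contact_force: [0.5, 0.1, -2.6]
grip_width: 39.8
```

```bash
python3 -m crank '[[0,0,-0.02,0,1],[0,0,-0.02,0,1],[0,0,0,0,1]]'
```

```text
t: 26.97
position: [612.6, -269.3, 187.4]
tcp_rot: [180.0, -0.0, -7.4]
contact_force: [-3.9, 1.5, 6.2]
grip_width: 39.7
```

```bash
python3 -m crank '[[0,0,0,0,0.3],[0,0,0,0,0.1],[0,0,0,0,-0.1],[0,0,0,0,-0.4],[0,0,0,0,-0.6],[0,0,0,0,-0.6],[0,0,0,0,-0.6],[0,0,0.3,0,-0.6],[0,0,0.7,0,-0.6],[0,0,1,0,-1],[0,0,1,0,-1],[0,0,1,0,-1],[0,0,1,0,-1],[0,0,1,0,-1],[0,0,1,0,-1],[0,0,1,0,-1],[0,0,0,0,-1],[0,0,0,0,-1]]'
python3 - <<'E'
from h import *
im,d,p,W=snap('side','s6')
for n in ('sensor_black_mid','pad_done','sensor_orange_mid','pad_next'):
    for r in bot.trace(n,'side')[:2]:
        P=W[r['pixels']&np.isfinite(W[...,2])]; zt=np.percentile(P[:,2],95)
        print('side',n,r['p'],np.round(r['bbox']),zt,rect(P[P[:,2]>zt-8]))
im,d,p,W=snap('top','t6')
for n in ('sensor_black_mid','pad_done','sensor_orange_mid','pad_next'):
    for r in bot.trace(n,'top')[:2]:
        P=W[r['pixels']&np.isfinite(W[...,2])]; zt=np.percentile(P[:,2],95)
        print('top',n,r['p'],np.round(r['bbox']),zt,rect(P[P[:,2]>zt-8]))
# empty chamber: sheet
ex=np.array([np.cos(np.radians(-11)),np.sin(np.radians(-11))]);ey=np.array([-ex[1],ex[0]])
C=np.array([542.,7.])
fl=(abs((W[...,:2]-C)@ex)<50)&(abs((W[...,:2]-C)@ey)<80)&(abs(W[...,2]-15)<6)
hsv=cv2.cvtColor(im,cv2.COLOR_RGB2HSV)
print(np.percentile(im[fl],[5,50,95],axis=0))
np.save('t6.npy',W)
E
```

```text
t: 28.47
position: [612.9, -269.3, 388.8]
tcp_rot: [180.0, -0.2, -7.4]
contact_force: [-0.5, 0.8, -0.8]
grip_width: 91.6
side sensor_black_mid 0.97 [355. 162.  34.  30.] 42.638057545759196 (array([ 612.9, -267.4]), array([103.1,  43.4]), -6.9)
side sensor_orange_mid 0.6 [301. 232. 129. 112.] 76.94610459763011 (array([519. ,  10.4]), array([242.8, 201.5]), 79.7)
side sensor_orange_mid 0.57 [411. 196.  45.  30.] 42.865871559632126 (array([ 427.3, -274.7]), array([103.1,  43.6]), 0.8)
side pad_next 0.73 [406. 205.  54.  34.] 7.787717529409376 (array([ 423.1, -225.8]), array([165.9, 138.2]), -82.5)
top sensor_black_mid 0.85 [441. 163.  21.  45.] 41.727166445391724 (array([ 612.5, -267.9]), array([102.9,  40.9]), -7.9)
top pad_done 0.87 [440. 168.  32.  48.] 6.8639711802323164 (array([ 611.6, -269.6]), array([127.9,  79.9]), -6.4)
top sensor_orange_mid 0.83 [446. 235.  21.  48.] 41.66943926364646 (array([ 425.9, -274.3]), array([99.5, 37.3]), 1.7)
top pad_next 0.85 [444. 239.  35.  57.] 6.740613262543743 (array([ 372.9, -213.5]), array([307.4,  98.8]), -36.2)
[[156.   173.   179.  ]
 [229.   231.   232.  ]
 [232.   234.45 235.  ]]
```

View pics/t6.png

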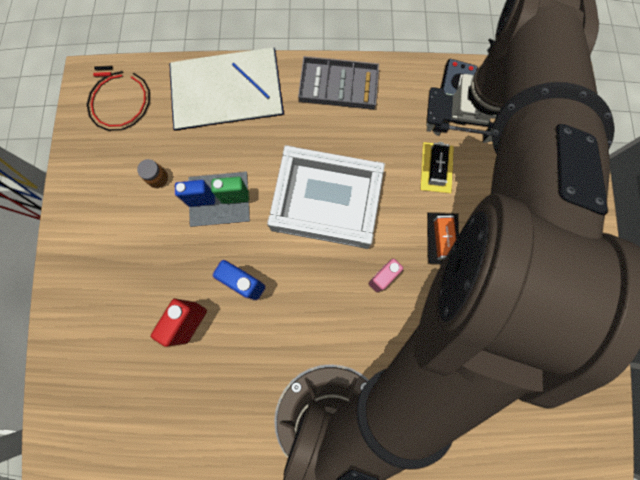

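View pics/s6.png

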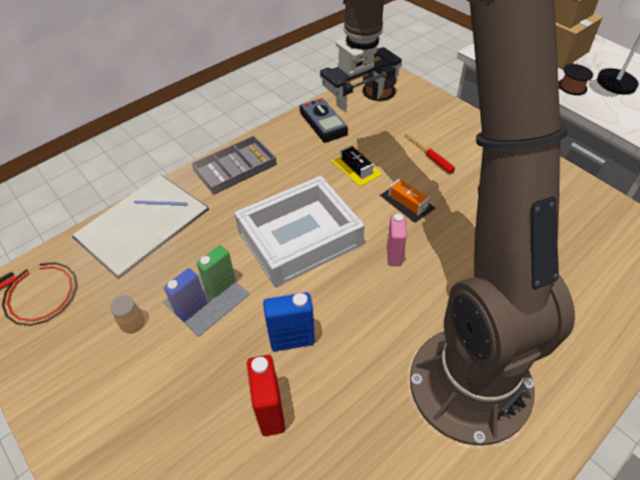

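The black sensor lies centred on the yellow pad (440,165). The bare grey-blue sheet shows at (328,191) in top and (296,230) in side, so I measure it.

```bash
python3 - <<'E'
from h import *
a=np.radians(-11);ex=np.array([np.cos(a),np.sin(a)]);ey=np.array([-ex[1],ex[0]])
C=np.array([542.,7.])
for cam,cx in (('top',(328,191)),('side',(296,230))):
    im,d,p,W=snap(cam)
    i=im.astype(int)
    print(im[cx[1],cx[0]], W[cx[1],cx[0]].round(1))
    m=(np.abs(i-i[cx[1],cx[0]]).max(2)<28)&(i[...,2]-i[...,0]>8)
    m&=(abs((W[...,:2]-C)@ex)<50)&(abs((W[...,:2]-C)@ey)<90)&(abs(W[...,2]-15)<6)
    n,l,st,c=cv2.connectedComponentsWithStats(m.astype(np.uint8),connectivity=4)
    P=W[l==l[cx[1],cx[0]]]; print(cam,len(P),rect(P),P.mean(0).round(1))
E
```

```text
[159 176 181] [541.    6.9  18.2]
top 864 (array([540.3,   7.1]), array([110.6,  50.5]), 79.5) [540.3   6.9  14.8]
[159 169 176] [539.    5.5  12.5]
side 647 (array([542. ,   5.7]), array([110. ,  50.3]), 79.3) [541.8   6.7  15.5]
```

```bash
python3 -m crank '[[-0.5,0,0,0.015,-1],[-0.8,0,0,0.015,-1],[-0.8,0,0,0.015,-1],[-0.8,0,0,0.015,-1],[-0.8,0,0,0.015,-1],[-0.8,0,0,0.015,-1],[-0.8,-0.03,0,0.015,-1],[-0.8,-0.05,0,0.015,-1],[-0.8,-0.05,0,0.01,-1],[-0.8,-0.05,0,0.01,-1],[-0.8,-0.05,0,0.01,-1],[-0.6,0,0,0.01,-1],[0,0,0,0,-1],[0,0,0,0,-1],[0,0,0,0,-1]]'
python3 - <<'E'
from h import *
im,d,p,W=snap('wrist','w7')
for n in ('sensor_orange_mid','pad_next'):
  for r in bot.trace(n,'wrist')[:2]:
    P=W[r['pixels']&np.isfinite(W[...,2])]; zt=np.percentile(P[:,2],95)
    print(n,r['p'],np.round(r['bbox']),zt,rect(P[P[:,2]>zt-6]))
E
```

```text
t: 30.32
position: [385.9, -275.0, 386.8]
tcp_rot: [180.0, -0.1, 1.8]
contact_force: [-0.0, 0.4, 0.4]
grip_width: 91.7
sensor_orange_mid 0.86 [326. 178.  50. 117.] 41.71329665893145 (array([ 428.2, -276.7]), array([99.9, 39.5]), 3.5)
pad_next 0.66 [329. 170.  85. 138.] 5.764039536075078 (array([ 429.5, -277.3]), array([131.5,  81.7]), -1.2)
pad_next 0.24 [320.  23.  91.  46.] 5.878602913030605 (array([ 564.7, -265.8]), array([80.3, 35.8]), 88.0)
```

View pics/w7.png

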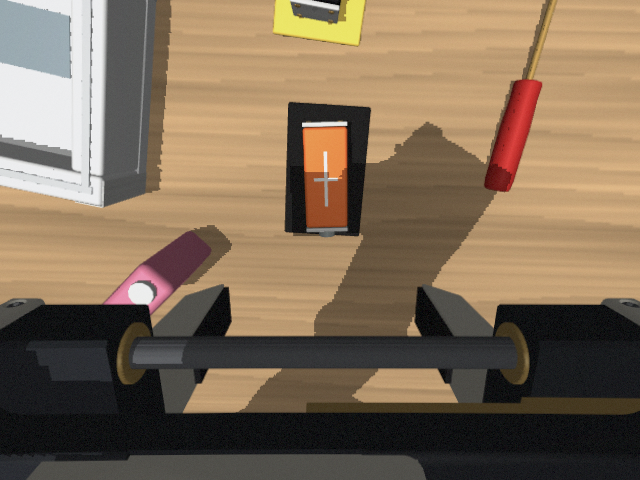

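The orange sensor shows at (326,178) on its black pad, socket towards the robot. The pink pack is off to the left, clear of the gripper. I go down on it.

```bash
python3 -m crank '[[0.6,-0.02,0,0.011,-0.5],[0.6,-0.02,0,0.011,-0.5],[0.51,0,0,0,-0.5],[0,0,-0.5,0,-0.5],[0,0,-0.8,0,-0.5],[0,0,-0.8,0,-0.5],[0,0,-0.8,0,-0.5],[0,0,-0.8,0,-0.5],[0,0,-0.8,0,-0.5],[0,0,-0.8,0,-0.5],[0,0,-0.8,0,-0.5],[0,0,-0.6,0,-0.5],[0,0,-0.4,0,-0.5],[0,0,-0.3,0,-0.5],[0,0,-0.2,0,-0.5],[0,0,-0.1,0,-0.5],[0,0,0,0,-0.5],[0,0,0,0,-0.5]]'
```

```text
t: 31.97
position: [428.2, -276.1, 194.5]
tcp_rot: [180.0, -0.0, 3.0]
contact_force: [-0.3, -0.1, -0.1]
grip_width: 68.6
```

```bash
python3 -m crank '[[0,0,-0.13,0,-0.5],[0,0,-0.13,0,-0.5],[0,0,0,0,-0.2],[0,0,0,0,0],[0,0,0,0,0.1],[0,0,0,0,0.2],[0,0,0,0,1],[0,0,0,0,1],[0,0,0,0,1],[0,0,0,0,1],[0,0,0,0,1]]'; python3 -m crank '[[0,0,0.1,0,1],[0,0,0.3,0,1],[0,0,0.6,0,1],[0,0,0.8,0,1],[0,0,0.8,0,1],[0,0,0.8,0,1],[0,0,0.8,0,1],[0,0,0.8,0,1],[0,0,0.4,0,1],[0,0,0,0,1],[0,0,0,0,1]]'
```

```text
t: 32.88
position: [427.9, -276.1, 187.6]
tcp_rot: [180.0, -0.0, 3.0]
contact_force: [0.2, -0.9, 1.9]
grip_width: 39.5
t: 33.8
position: [427.8, -275.9, 322.5]
tcp_rot: [180.0, -0.0, 3.0]
contact_force: [-0.1, 0.1, -2.9]
grip_width: 39.7
```

```bash
python3 -m crank '[[0.15,0.4,0,0.05,1],[0.28,0.7,0,0.08,1],[0.3,0.75,0,0.09,1],[0.3,0.75,0,0.09,1],[0.3,0.75,0,0.09,1],[0.3,0.75,0,0.09,1],[0.3,0.75,0,0.09,1],[0.3,0.75,0,0.09,1],[0.3,0.75,0,0.09,1],[0.3,0.75,0,0.09,1],[0.3,0.75,0,0.09,1],[0.3,0.75,0,0.09,1],[0.3,0.75,0,0.09,1],[0.3,0.75,0,0.09,1],[0.3,0.75,0,0.07,1],[0.23,0.45,0,0.05,1],[0,0,0,0,1],[0,0,0,0,1],[0,0,0,0,1]]'
python3 - <<'E'
from h import *
im,d,p,W=snap('wrist','w8')
E
```

```text
t: 35.38
position: [541.6, 5.7, 321.9]
tcp_rot: [-179.9, 0.1, 79.1]
contact_force: [0.3, 0.4, -2.3]
grip_width: 40.0
```

View pics/w8.png

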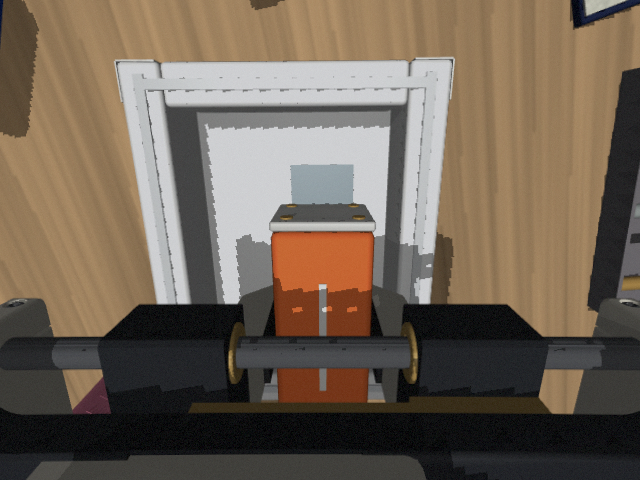

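The held orange sensor lines up over the sheet (322,185), well within the walls. I lower it in.

```bash
python3 -m crank '[[0,0,-0.4,0,1],[0,0,-0.7,0,1],[0,0,-0.7,0,1],[0,0,-0.7,0,1],[0,0,-0.7,0,1],[0,0,-0.6,0,1],[0,0,-0.4,0,1],[0,0,-0.3,0,1],[0,0,-0.1,0,1],[0,0,-0.1,0,1],[0,0,-0.1,0,1],[0,0,-0.07,0,1],[0,0,0,0,1],[0,0,0,0,1]]'; python3 -m crank '[[0,0,-0.03,0,1],[0,0,-0.03,0,1],[0,0,0,0,1],[0,0,0,0,1]]'
```

```text
t: 36.6
position: [542.0, 6.5, 201.1]
tcp_rot: [180.0, -0.0, 79.2]
contact_force: [-0.3, -0.5, -1.8]
grip_width: 39.7
t: 36.93
position: [541.9, 6.5, 199.3]
tcp_rot: [180.0, 0.0, 79.2]
contact_force: [-0.1, 0.3, -1.3]
grip_width: 40.2
```

```bash
python3 -m crank '[[0,0,-0.02,0,1],[0,0,-0.02,0,1],[0,0,0,0,1]]'; python3 -m crank '[[0,0,-0.02,0,1],[0,0,0,0,1],[0,0,0,0,1]]'
```

```text
t: 37.18
position: [541.9, 6.5, 198.6]
tcp_rot: [180.0, 0.0, 79.2]
contact_force: [-1.8, -0.1, 4.6]
grip_width: 39.5
t: 37.43
position: [541.9, 6.6, 198.6]
tcp_rot: [180.0, 0.0, 79.2]
contact_force: [-3.9, -0.7, 10.9]
grip_width: 40.2
```

```bash
python3 -m crank '[[0,0,0.02,0,0.1],[0,0,0,0,0],[0,0,0,0,-0.1],[0,0,0,0,-0.2],[0,0,0,0,-0.2],[0,0,0,0,-0.2],[0,0,0.2,0,-0.2],[0,0,0.5,0,-0.2],[0,0,0.8,0,-0.2],[0,0,0.9,0,-0.2],[0,0,0.9,0,-0.2],[0,0,0.9,0,-0.2],[0,0,0.9,0,-1],[0,0,0.9,0,-1],[0,0,0.9,0,-1],[0,0,0.9,0,-1],[0,0,0,0,-1],[0,0,0,0,-1]]'
python3 - <<'E'
from h import *
im,d,p,W=snap('side','s9')
for n in ('sensor_orange_mid','sensor_black_mid','pack_green_mid','pack_blue_mid'):
    for r in bot.trace(n,'side')[:2]:
        P=W[r['pixels']&np.isfinite(W[...,2])]; zt=np.percentile(P[:,2],95)
        print('side',n,r['p'],np.round(r['bbox']),zt,rect(P[P[:,2]>zt-8]))
E
```

```text
t: 38.93
position: [542.0, 6.7, 394.7]
tcp_rot: [179.8, -0.0, 79.2]
contact_force: [-0.3, -0.3, -0.7]
grip_width: 89.5
side sensor_orange_mid 0.72 [297. 223.  52.  31.] 53.287511895861805 (array([539.2,   5.5]), array([100.9,  42.2]), 80.3)
side sensor_black_mid 0.67 [355. 162.  28.  34.] 43.032352509964106 (array([ 612. , -266.3]), array([106.5,  41.3]), -12.8)
side pack_green_mid 0.67 [214. 270.  39.  54.] 117.00800877155558 (array([528.1, 238. ]), array([69.7, 34.5]), -85.7)
side pack_green_mid 0.26 [357. 171.  48.  30.] 7.705983761682142 (array([ 612.5, -268. ]), array([132.1,  77.8]), -1.8)
side pack_blue_mid 0.8 [395. 240.  22.  54.] 114.1502646792025 (array([ 329.8, -119.9]), array([67.4, 33.6]), -46.0)
side pack_blue_mid 0.74 [185. 293.  46.  48.] 118.03929252154593 (array([522. , 321.9]), array([68.7, 35.8]), -84.7)
```

View pics/s9.png

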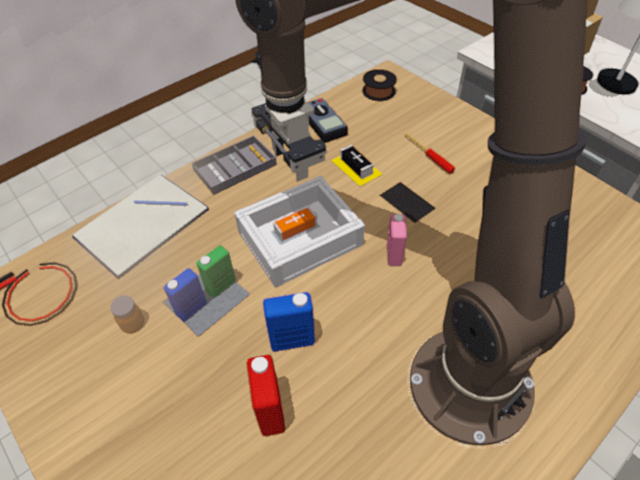

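The orange sensor lies on its place (295,222). Green is at (214,270) and blue at (185,293), both upright on the mat. Now green goes back.

```bash
python3 -m crank '[[-0.04,0.44,0,0.024,-1],[-0.04,0.8,0,0.026,-1],[-0.04,0.8,0,0.026,-1],[-0.04,0.8,0,0.026,-1],[-0.04,0.8,0,0.026,-1],[-0.04,0.8,0,0.026,-1],[-0.04,0.8,0,0.026,-1],[-0.04,0.8,0,0.026,-1],[-0.04,0.8,0,0.026,-1],[-0.04,0.8,0,0.026,-1],[-0.04,0.8,0,0.026,-1],[-0.04,0.8,0,0,-1],[0,0,0,0,-1],[0,0,0,0,-1]]'; python3 -m crank '[[0,0,-0.5,0,-1],[0,0,-0.8,0,-1],[0,0,-0.8,0,-1],[0,0,-0.8,0,-1],[0,0,-0.8,0,-1],[0,0,-0.8,0,-1],[0,0,-0.6,0,-1],[0,0,-0.4,0,-1],[0,0,-0.11,0,-1],[0,0,0,0,-1],[0,0,0,0,-1]]'
```

```text
t: 40.35
position: [529.0, 239.4, 392.7]
tcp_rot: [-179.9, -0.0, 95.7]
contact_force: [-1.0, -1.1, 0.0]
grip_width: 91.9
t: 41.27
position: [530.2, 237.5, 253.6]
tcp_rot: [180.0, -0.0, 95.5]
contact_force: [-0.7, 0.0, -0.4]
grip_width: 91.9
```

```bash
python3 -m crank '[[0,0,0,0,0],[0,0,0,0,0.2],[0,0,0,0,0.4],[0,0,0,0,1],[0,0,0,0,1],[0,0,0,0,1],[0,0,0,0,1],[0,0,0,0,1],[0,0,0,0,1],[0,0,0,0,1]]'; python3 -m crank '[[0,0,0.2,0,1],[0,0,0.4,0,1],[0,0,0.7,0,1],[0,0,0.8,0,1],[0,0,0.8,0,1],[0,0,0.8,0,1],[0,0,0.8,0,1],[0,0,0.4,0,1],[0,0,0,0,1],[0,0,0,0,1]]'
```

```text
t: 42.1
position: [529.9, 237.5, 253.0]
tcp_rot: [-180.0, 0.0, 95.5]
contact_force: [0.2, -0.3, -0.1]
grip_width: 34.0
t: 42.93
position: [529.8, 237.4, 375.6]
tcp_rot: [180.0, 0.0, 95.5]
contact_force: [0.5, 0.4, -4.9]
grip_width: 34.0
```

```bash
python3 -m crank '[[-0.15,-0.5,0,-0.024,1],[-0.15,-0.9,0,-0.024,1],[-0.15,-0.9,0,-0.024,1],[-0.15,-0.9,0,-0.024,1],[-0.15,-0.9,0,-0.024,1],[-0.15,-0.9,0,-0.024,1],[-0.15,-0.9,0,-0.024,1],[-0.15,-0.9,0,-0.024,1],[-0.15,-0.9,0,-0.024,1],[-0.15,-0.9,0,-0.024,1],[-0.15,-0.9,0,-0.024,1],[-0.15,-0.96,0,-0.024,1],[0,0,0,0,1],[0,0,0,0,1],[0,0,0,0,1]]'; python3 -m crank '[[0,0,-0.4,0,1],[0,0,-0.7,0,1],[0,0,-0.7,0,1],[0,0,-0.7,0,1],[0,0,-0.7,0,1],[0,0,-0.5,0,1],[0,0,-0.3,0,1],[0,0,-0.1,0,1],[0,0,-0.1,0,1],[0,0,-0.1,0,1],[0,0,-0.1,0,1],[0,0,0,0,1],[0,0,0,0,1],[0,0,0,0,1]]'
```

```text
t: 44.18
position: [484.3, -24.1, 374.7]
tcp_rot: [-179.9, -0.0, 79.0]
contact_force: [1.4, -0.5, -3.4]
grip_width: 33.6
t: 45.35
position: [485.0, -24.0, 265.8]
tcp_rot: [180.0, -0.0, 79.0]
contact_force: [-0.6, -0.0, -3.3]
grip_width: 34.0
```

```bash
python3 -m crank '[[0,0,-0.03,0,1],[0,0,-0.03,0,1],[0,0,0,0,1]]'; python3 -m crank '[[0,0,-0.03,0,1],[0,0,0,0,1],[0,0,0,0,1]]'
```

```text
t: 45.6
position: [484.9, -24.0, 264.0]
tcp_rot: [180.0, 0.0, 79.0]
contact_force: [0.3, -0.4, -3.4]
grip_width: 33.8
t: 45.85
position: [484.9, -24.0, 263.9]
tcp_rot: [180.0, 0.0, 79.0]
contact_force: [-2.2, -0.4, 7.4]
grip_width: 33.9
```

```bash
python3 -m crank '[[0,0,0,0,0.3],[0,0,0,0,0.1],[0,0,0,0,-0.1],[0,0,0,0,-0.4],[0,0,0,0,-0.8],[0,0,0,0,-1],[0,0,0,0,-1],[0,0,0,0,-1],[0,0,0.3,0,-1],[0,0,0.7,0,-1],[0,0,0.9,0,-1],[0,0,0.9,0,-1],[0,0,0.9,0,-1],[0,0,0.9,0,-1],[0,0,0.6,0,-1],[0,0,0,0,-1]]';  python3 -m crank '[[0.1,0.5,0,0.018,-1],[0.1,0.9,0,0.018,-1],[0.1,0.9,0,0.018,-1],[0.1,0.9,0,0.018,-1],[0.1,0.9,0,0.018,-1],[0.1,0.9,0,0.018,-1],[0.1,0.9,0,0.018,-1],[0.1,0.9,0,0.018,-1],[0.1,0.9,0,0.018,-1],[0.1,0.9,0,0.018,-1],[0.1,0.9,0,0.018,-1],[0.1,0.9,0,0.018,-1],[0.1,0.9,0,0.018,-1],[0.1,0.9,0,0.018,-1],[0.11,0.9,0,0.018,-1],[0,0.67,0,0.018,-1],[0,0,0,0,-1],[0,0,0,0,-1]]'; python3 -m crank '[[0,0,-0.5,0,-1],[0,0,-0.8,0,-1],[0,0,-0.8,0,-1],[0,0,-0.8,0,-1],[0,0,-0.8,0,-1],[0,0,-0.8,0,-1],[0,0,-0.6,0,-1],[0,0,-0.4,0,-1],[0,0,-0.11,0,-1],[0,0,0,0,-1],[0,0,0,0,-1]]'; python3 - <<'E'
from h import *
snap('side','s10')
E
```

```text
t: 47.18
position: [485.7, -23.6, 396.9]
tcp_rot: [179.7, -0.1, 79.0]
contact_force: [0.4, -0.1, 0.0]
grip_width: 91.9
t: 48.68
position: [521.5, 321.9, 391.8]
tcp_rot: [-179.9, 0.0, 95.7]
contact_force: [0.7, 0.7, -0.6]
grip_width: 91.6
t: 49.6
position: [522.8, 320.2, 253.5]
tcp_rot: [180.0, -0.0, 95.5]
contact_force: [-1.1, -0.3, 0.7]
grip_width: 92.1
```

View pics/s10.png

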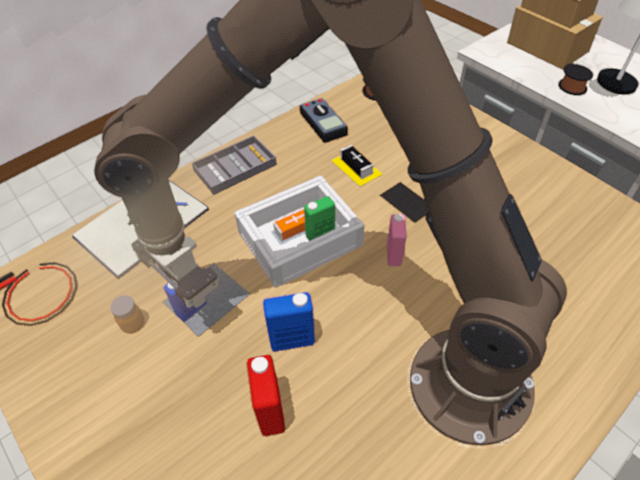

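Green stands back in the chamber at (320,217). The jaws straddle the blue pack at (185,297).

```bash
python3 -m crank '[[0,0,0,0,0],[0,0,0,0,0.2],[0,0,0,0,0.4],[0,0,0,0,1],[0,0,0,0,1],[0,0,0,0,1],[0,0,0,0,1],[0,0,0,0,1],[0,0,0,0,1],[0,0,0,0,1]]'; python3 -m crank '[[0,0,0.2,0,1],[0,0,0.4,0,1],[0,0,0.7,0,1],[0,0,0.8,0,1],[0,0,0.8,0,1],[0,0,0.8,0,1],[0,0,0.8,0,1],[0,0,0.4,0,1],[0,0,0,0,1],[0,0,0,0,1]]'
```

```text
t: 50.48
position: [522.6, 320.3, 253.0]
tcp_rot: [-180.0, 0.0, 95.5]
contact_force: [-0.3, 1.1, 0.2]
grip_width: 34.3
t: 51.32
position: [522.5, 320.1, 375.6]
tcp_rot: [180.0, -0.0, 95.5]
contact_force: [-0.4, 0.6, -4.0]
grip_width: 33.7
```

```bash
python3 -m crank '[[-0.08,-0.5,0,-0.024,1],[-0.08,-0.9,0,-0.024,1],[-0.08,-1,0,-0.024,1],[-0.08,-1,0,-0.024,1],[-0.08,-1,0,-0.024,1],[-0.08,-1,0,-0.024,1],[-0.08,-1,0,-0.024,1],[-0.08,-1,0,-0.024,1],[-0.08,-1,0,-0.024,1],[-0.08,-0.9,0,-0.024,1],[-0.08,-0.8,0,-0.024,1],[-0.08,-0.46,0,-0.024,1],[0,0,0,0,1],[0,0,0,0,1],[0,0,0,0,1]]'; python3 -m crank '[[0,0,-0.4,0,1],[0,0,-0.7,0,1],[0,0,-0.7,0,1],[0,0,-0.7,0,1],[0,0,-0.7,0,1],[0,0,-0.5,0,1],[0,0,-0.3,0,1],[0,0,-0.1,0,1],[0,0,-0.1,0,1],[0,0,-0.1,0,1],[0,0,-0.1,0,1],[0,0,0,0,1],[0,0,0,0,1],[0,0,0,0,1]]'; python3 -m crank '[[0,0,-0.03,0,1],[0,0,-0.03,0,1],[0,0,0,0,1]]'; python3 -m crank '[[0,0,-0.03,0,1],[0,0,0,0,1],[0,0,0,0,1]]'
```

```text
t: 52.57
position: [498.4, 57.2, 375.2]
tcp_rot: [-180.0, -0.0, 79.1]
contact_force: [0.5, 0.2, -3.5]
grip_width: 33.5
t: 53.73
position: [498.8, 56.2, 265.8]
tcp_rot: [180.0, -0.0, 79.0]
contact_force: [-0.6, 0.3, -3.8]
grip_width: 33.6
t: 53.98
position: [498.6, 56.2, 264.0]
tcp_rot: [180.0, 0.0, 79.0]
contact_force: [-0.2, -0.8, -3.5]
grip_width: 33.9
t: 54.23
position: [498.6, 56.3, 263.9]
tcp_rot: [180.0, 0.0, 79.0]
contact_force: [-2.1, -2.0, 6.1]
grip_width: 33.8
```

Blue has touched down. I release it, retreat up and back to get a clear view, then check.

```bash
python3 -m crank '[[0,0,0,0,0.3],[0,0,0,0,0.1],[0,0,0,0,-0.1],[0,0,0,0,-0.4],[0,0,0,0,-0.8],[0,0,0,0,-1],[0,0,0,0,-1],[0,0,0,0,-1],[0,0,0.3,0,-1],[0,0,0.7,0,-1],[0,0,0.9,0,-1],[0,0,0.9,0,-1],[0,0,0.9,0,-1],[0,0,0.9,0,-1],[0,0,0.9,0,-1],[0,0,0.3,0,-1],[0,0,0,0,-1]]';  python3 -m crank '[[0,-0.5,0,0,-1],[0,-0.9,0,0,-1],[0,-0.8,0,0,-1],[0,0,0,0,-1],[0,0,0,0,-1],[0,0,0,0,-1]]'; python3 - <<'E'
from h import *
im,d,p,W=snap('wrist','w11')
v,u=np.mgrid[0:480,0:640]; Z=W[...,2]
for n,c,s in (('blue',(499.2,57),(0,80)),('green',(485,-24),(0,0))):
    m=(Z>118)&(Z<129)&(np.hypot(W[...,0]-c[0],W[...,1]-c[1])<41); P=W[m]; print(n,len(P),rect(P),np.median(P[:,2]).round(1))
for cam in ('wrist','side','top'):
    if cam!='wrist': im,d,p,W=snap(cam,cam+'11')
    for n in ('pack_blue_mid','pack_green_mid','sensor_black_mid','sensor_orange_mid','jar','screwdriver'):
        for r in bot.trace(n,cam)[:3]:
            if r['p']<.4: continue
            P=W[r['pixels']&np.isfinite(W[...,2])]
            if len(P)<10: continue
            zt=np.percentile(P[:,2],95)
            print(cam,n,round(r['p'],2),np.round(r['bbox']),round(zt,1),*rect(P[P[:,2]>zt-8]))
E
```

```text
t: 55.65
position: [499.0, 56.6, 410.5]
tcp_rot: [179.8, -0.1, 79.0]
contact_force: [0.2, -0.6, -0.3]
grip_width: 91.6
t: 56.15
position: [498.4, 1.7, 407.5]
tcp_rot: [-179.9, -0.0, 79.0]
contact_force: [0.1, 0.9, 0.3]
grip_width: 91.5
blue 3614 (array([499.6,  57.3]), array([68.7, 34. ]), 79.2) 125.0
green 2768 (array([485.5, -23.7]), array([68.9, 33.7]), 79.5) 125.0
wrist pack_blue_mid 0.93 [ 62.  50. 124.  95.] 129.4 [325.  173.8] [53.2  8.1] 51.9
wrist pack_blue_mid 0.63 [210. 372.  51.  83.] 117.1 [413.9 -59. ] [222.4  19. ] 51.5
wrist pack_green_mid 0.71 [420. 384.  44.  37.] 6.0 [ 575.6 -144.2] [257.1  59.7] -88.5
wrist sensor_black_mid 0.67 [433. 394.  47.  21.] 38.1 [ 589.9 -246.4] [46.3  7.4] 0.2
wrist sensor_orange_mid 0.64 [366. 206.  48. 111.] 52.7 [542.4   5.6] [100.7  40.1] 79.3
side pack_blue_mid 0.92 [266. 397.  40.  81.] 160.0 [222.2 333.7] [90.1 41.9] -30.1
side pack_blue_mid 0.91 [286. 233.  32.  43.] 127.8 [494.  58.] [67.2 32.4] 81.0
side pack_blue_mid 0.88 [396. 242.  22.  54.] 114.1 [ 328.9 -119.2] [67.3 33.3] -45.7
side pack_green_mid 0.6 [317. 219.  30.  42.] 127.6 [481.4 -23. ] [66.5 33.7] 76.6
side sensor_black_mid 0.72 [358. 162.  31.  28.] 43.2 [ 613.1 -267.8] [104.5  41.4] -8.4
side jar 0.57 [127. 315.  33.  39.] 77.1 [579.6 437.4] [49.3 47.8] -24.1
side screwdriver 0.72 [431. 155.  49.  45.] 27.9 [ 506.8 -456.1] [177.4  27.1] -8.1
top pack_blue_mid 0.84 [300. 200.  26.  32.] 131.7 [463.3  70.8] [104.8  33.6] 3.4
top pack_blue_mid 0.79 [179. 323.  61.  49.] 158.1 [221.4 332. ] [89.4 43.1] -29.8
top pack_blue_mid 0.7 [238. 281.  54.  42.] 153.0 [313.8 203.5] [88.2 40.2] 58.0
top sensor_black_mid 0.66 [442. 154.  12.  30.] 42.4 [ 627.9 -270.6] [70.8 38.7] -4.0
top jar 0.55 [153. 174.  35.  30.] 76.6 [580.4 437.8] [49.  46.3] 41.2
top screwdriver 0.73 [514. 206.   9.  76.] 26.6 [ 506.8 -454.8] [180.9  21.5] -7.8
```

View pics/w11.png

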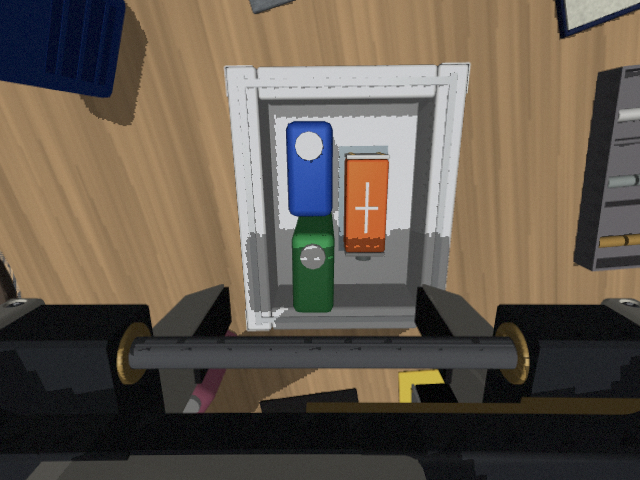

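View pics/side11.png

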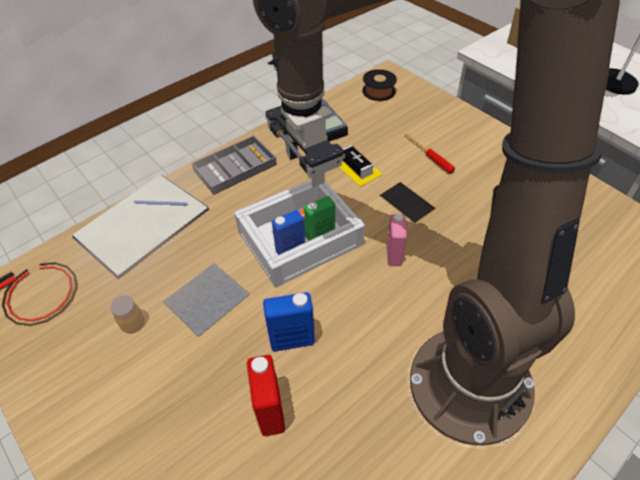

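```bash
python3 - <<'E'
from h import *
a=np.radians(-10.8);ex=np.array([np.cos(a),np.sin(a)]);ey=np.array([-ex[1],ex[0]]);C=np.array([541.8,6.5])
im,d,p,W=snap('wrist')
i=im.astype(int); q=np.stack([(W[...,:2]-C)@ex,(W[...,:2]-C)@ey],-1); Z=W[...,2]
v,u=np.mgrid[0:480,0:640]
m=(u>325)&(u<400)&(v>130)&(v<265)&(abs(Z-15)<5)&(i[...,2]-i[...,0]>8)&(i[...,0]<200)
print(m.sum(),[np.percentile(q[m][:,k],[1,5,95,99]).round(1) for k in (0,1)], im[150,365])
m2=(abs(Z-51)<4)&(u>325)&(u<400)&(v>130)&(v<265)
print([np.percentile(q[m2][:,k],[0.5,50,99.5]).round(1) for k in (0,1)])
f=(abs(Z-15)<3)&(u>230)&(u<450)&(v>70)&(v<330)
print('floor',[np.percentile(q[f][:,k],[0.5,99.5]).round(1) for k in (0,1)])
E
```

```text
850 [array([-31.6, -24.5,  19.3,  23.7]), array([-53.6, -43.5,  55.2,  56.1])] [146 159 165]
[array([-19.2,   0.3,  20.4]), array([-50. ,   2.9,  49.1])]
floor [array([-94. ,  52.4]), array([-95.2,  94.6])]
```

```bash
python3 - <<'E'
from plant import bot
print(bot.hand_in(), bot.read_state()['t'])
E
```

```text
the job is handed in; nothing more can be done
the job is handed in; nothing more can be done
```

The sensor change is done and handed in at about 57 s on the robot clock. I stood both packs on the mat, laid the black sensor on the yellow pad and put the orange one in the chamber. Then I put green and blue back where they stood. No step reported a dropped object, and the touchdown readings stayed at about 11 N or less.

Last camera checks before handing in:
- **Orange sensor:** within 1 mm of the chamber place, taken from the chamber floor edges and the grey-blue sheet, and square to it.
- **Black sensor:** about 2 mm off the yellow pad's centre in the side view and within about 1° of square. The last top view had it partly hidden by the arm, so I ignored that reading.
- **Packs:** both upright, each within about 1 mm of its starting position in the wrist view (blue 499.6, 57.3 against 499.2, 57.0; green 485.5, −23.7 against 485.0, −23.9). The side view put the tops 4–5 mm elsewhere, but it had put them a few millimetres off at the start too.
- **Bystanders:** the jar measured within 2 mm of its start. The screwdriver's two outlines covered different lengths, so I couldn't compare its position, but nothing was near it and it looked unmoved.
- **Robot:** clear of everything, gripper open.

The trained networks gave several wrong matches (the pink and red packs as blue, the chamber rim as the orange sensor). I discarded these after checking colour, height and size.

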